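# Take one impression with the toggle-clamp proofing jig

## Robot

A 6-joint arm with a two-finger parallel gripper is mounted at the origin on a cart in front of the work surface, level with it; the furniture and walls round the work are solid. World frame = base frame: x ahead of the robot, y to its left, z up, the work surface at z = 0. Lengths are in m, angles in rad, forces in N, time in s.
With the tool pointing down it reaches from about 0.35 to 0.725 m from the base axis. Payload 6 kg.
Tool frame: the origin (TCP) lies midway between the tips of the shut fingers; the grasp point (between the pads) lies arm.pinch_z behind it (arm.pinch_z is the distance from the TCP to the grasp point, in m); z points along the fingers, y is the line along which they close (so a half turn about z gives the same grasp; the last joint's range is limited). The gripper opens to 85 mm and grips with 20 to 120 N. Pads are 22 mm wide; open, the fingers measure 114 mm over their backs; the gripper's body (76 mm by 85 mm) begins 54 mm behind the grasp point. The pads swing forward as they close: fully open they stand 13 mm farther back than shut.
Start: joints at [-0.806, 0.04, 0.085, 0, -1.615, -0.334], TCP at [0.251, -0.545, 0.231] pointing down, gripper open.
Joint ranges: [-2.56, 2.56], [-1.29, 2.01], [-1.08, 1.49], [-3.29, 1.98], [-2.81, -0.18], [-2.99, 2.99]. Speed limits (rad/s): [2.57, 2.57, 3.01, 3.14, 3.14, 3.14].

## Interface

Orientations are given as [roll, pitch, yaw] about the fixed x, y, z axes, in that order (R = Rz(yaw) Ry(pitch) Rx(roll)).
In Python, from rig import arm gives the robot as it stands. The module is installed in compiled form; this text tells all that it offers.
- The arm moves only by the tool send_rows, never from a script. Its argument "deltas" is a list that holds one entry, the list of rows, each a list of 7 numbers: the shift along the tool's x, y, z in units of 0.5 m (1.0 is 0.5 m), then the turn, a rotation vector about the tool's x, y, z in units of 120 degrees (1.0 is 120 degrees), then the opening, from 0 (shut) to 1 (fully open). In form: [[[x, y, z, ax, ay, az, fingers], ...]]. A call has 1 to 10 rows; each row shifts and turns the commanded pose from where the row before left it, along the tool's axes as they then stand; what a row does not reach is not made up. A row lasts 1/12 s, in which the tool goes at most 41.7 mm and 7.16 degrees, less where a joint would pass 70% of its speed; a pose out of reach is approached as far as the arm can. A call with a number of a shift or a turn outside -1 to 1 is refused whole. A call with a gripper value outside its range is refused whole. The fingers move at their own pace and stop on an object; "grip_force" is the grip in N (left out, the last holds). Time passes only in rows, so rows that do not move let the fingers close. It gives the time, the measured TCP pose, the force, the opening and the grip force at its end, in the units of the state.
- arm.state(): the state, without advancing time (a new reading comes with each control period).
- arm.snapshot(name): name is "side" or "top" or "wrist"; returns a dict with "img" (480x640x3 uint8, red, green, blue), "z_map" (480x640 float32, m along the optical axis (not along the pixel's ray), 0 where there is no reading), "K" (3x3 intrinsics, pixels), "R" (3x3) and "t" (3): a world point X has camera coordinates R X + t. Camera axes: x right, y down, z forward; pixel columns grow to the right and rows downward; lengths in m; the calibration is good to about 2 mm. The wrist camera is an equidistant fisheye: a pixel r from the principal point sees the ray r / f radians off the axis. A picture is of the moment at which its call begins.
- arm.sign_off(): hands the job in; it is judged then, once.
The state is a dict: "t": time; "q": joint angles; "joint_velocities": joint speeds; "joint_efforts": joint torques, N m; "tool_pos": TCP position; "ee_rot": TCP orientation; "ft_force": force on the tool from outside, world axes, zero at the start; "torque": the same for the moment, N m; "opening": opening from 0.0 (shut) to 1.0 (fully open); "gripper_force": force on a finger pad.
Only numpy, scipy, OpenCV 4.12 (cv2) and the standard library are available. Lean on these libraries where they do the work, as an engineer would, in place of code of your own. Each camera call takes 0.05 s, during which the arm holds its last target. There are 200 camera calls.

## Task

Two small proofing boards with toggle clamps stand open on the table, and one of them has a printing block on its bed. Swing that clamp's handle over centre so that it locks down on the block, let go of it and leave it pressing by itself for about three seconds, then swing the handle all the way back open. The block stays in its place on the bed, and the other clamp is left open and alone.

Things in the scene. Friction and masses are not known exactly. Their poses are not given: they have to be found in the camera images.
- jig_a: Fixed plywood board 250 x 110 x 15 mm with a toggle clamp; this is the board with the printing block on its bed. Origin: centre of its underside; x runs along the board from the bed (round x = -0.07, two 10 mm fences) to the steel clamp base (x = 0 to 0.08, cheeks 85 mm above the table), z up. Clamp arm and handle swing in the x-z plane.
- jig_a_handle (a joint): Handle angle (rad). 0: open, at its stop, leaning 0.72 from vertical to the board's +x, pressing arm up. Grows as the handle swings over towards -x. With a block the pad meets it at about 1.03; dead centre 1.35; stop (locked, leaning 0.73 to -x) 1.45. Past dead centre it stays by itself; passing it either way takes a few newtons at the crossbar.
- jig_a_bar (a point): Middle of the handle's black crossbar, a round bar 20 mm thick, 80 mm long along the board's y, 125 mm from the handle's pivot (pivot at x = 0.063, z = 0.046 in the board's frame). It is 139 mm above the table when open and when locked, 171 mm midway.
- jig_b: Fixed plywood board 250 x 110 x 15 mm with a toggle clamp; this is the other, identical board, with an empty bed; it stays as it is. Origin: centre of its underside; x runs along the board from the bed (round x = -0.07, two 10 mm fences) to the steel clamp base (x = 0 to 0.08, cheeks 85 mm above the table), z up. Clamp arm and handle swing in the x-z plane.
- jig_b_handle (a joint): Handle angle (rad). 0: open, at its stop, leaning 0.72 from vertical to the board's +x, pressing arm up. Grows as the handle swings over towards -x. With a block the pad meets it at about 1.03; dead centre 1.35; stop (locked, leaning 0.73 to -x) 1.45. Past dead centre it stays by itself; passing it either way takes a few newtons at the crossbar.
- jig_b_bar (a point): Middle of the handle's black crossbar, a round bar 20 mm thick, 80 mm long along the board's y, 125 mm from the handle's pivot (pivot at x = 0.063, z = 0.046 in the board's frame). It is 139 mm above the table when open and when locked, 171 mm midway.
- jig_a_pad: Black rubber foot, 30 mm across, on a spring spindle at the end of the pressing arm over the block (arm 90 mm long from its pivot at x = 0.02, z = 0.075 of the board; when open it stands up to about 190 mm above the table, its foot towards -x). Origin: centre of its underside.
- block: Plywood printing block 52 x 68 x 24 mm lying loose on the bed of its board. Origin: centre of its underside.
- jig_a_bed (a point): Centre of the bed, where the block lies, on the board's top face, 15 mm above the table.
Not all that is in view belongs to the job. What is shaped like the block but blue, red or turquoise is not meant.

How it is judged:
On the way:
1. the handle is past dead centre, the clamp presses the block and holds by itself, untouched by the robot, for 1.5 s (value of joint jig_a_handle above 1.39 rad and contact force between jig_a_pad and block above 3 N and horizontal distance between block and jig_a_bed below 0.012 m and contact force between each of the fingers, the arm and jig_a below 0.5 N), for 1.5 s.
At the end, for the whole second after the job is handed in: The loaded clamp's handle is back within 0.12 rad of fully open; the block lies flat and at rest on the bed, its centre within 12 mm of the bed's centre; the other clamp's handle is within 0.12 rad of fully open (value of joint each of jig_a_handle, jig_b_handle below 0.12 rad and horizontal distance between block and jig_a_bed below 0.012 m and angle between block's own z axis and vertical below 0.1 rad and linear speed of block below 0.02 m/s and z of block in the frame of jig_a_bed below 0.006 m); the robot touches nothing.
It fails at once if the other clamp is swung (its handle more than 0.25 rad from open) (value of joint jig_b_handle above 0.25 rad).
It fails at once if the block is knocked out of its place (more than 20 mm from the bed's centre) (horizontal distance between block and jig_a_bed above 0.02 m).
It also fails if it takes over 45 s, if anything falls off the work surface, if the arm or the gripper's body presses on something with over 40 N, if the wrist force passes 120 N, or if a joint passes its speed limit or range.

## Working session

There is one attempt and no reset: what is moved stays moved. The work goes in short steps, Python scripts to look and compute and a tool call to move; the robot and the scene stay as the last step left them, time stands still between calls to the robot, and variables do not carry over. Pictures are saved under pics/ and viewed, at most 10 in all, crops included, and the job is handed in when it is done.

Besides the shell and the picture viewer there is one more tool, called after "Request:" in YAML: its name, and indented under it one key for each argument. send_rows: Moves the arm, as the interface text tells. Shifts and turns lie within -1 to 1; 1 stands for 0.5 m of shift or 120 degrees of turn. Its arguments: {"type":"object","properties":{"deltas":{"type":"array"},"grip_force":{"type":"number"}},"required":["deltas"]}

```bash
mkdir -p pics; python3 - <<'E'
from rig import arm
import cv2,numpy as np,pickle
d={}
for n in("side","top"):
    s=arm.snapshot(n);d[n]=s;cv2.imwrite(f"pics/{n}1.png",s["img"][:,:,::-1]);print(n,s["K"].tolist(),(-s["R"].T@s["t"]).round(3))
pickle.dump(d,open("d.pkl","wb"))
print(arm.state(),arm.pinch_z)
E
```

```text
side [[556.6155774366849, 0.0, 323.8805842406563], [0.0, 556.6155774366849, 236.75428769731866], [0.0, 0.0, 1.0]] [1.169 0.108 1.158]
top [[551.8345885522313, 0.0, 326.30565969491255], [0.0, 551.8345885522313, 243.58122661204683], [0.0, 0.0, 1.0]] [0.293 0.024 1.399]
{'t': 0.1, 'q': array([-8.06317569e-01,  4.07930910e-02,  8.38988290e-02, -3.64869060e-04,
       -1.61551118e+00, -3.33720191e-01]), 'joint_velocities': array([-0.00076558, -0.00148785,  0.0036913 ,  0.00115785,  0.0004019 ,
        0.00200546]), 'joint_efforts': array([-6.41766921e-03, -3.69345546e+01,  3.48277760e+01,  6.95172340e+00,
       -4.58670576e-03,  2.13282124e-05]), 'tool_pos': array([ 0.25047577, -0.54489177,  0.2303573 ]), 'ee_rot': array([ 3.13995291e+00, -1.82662999e-04, -2.71081792e+00]), 'ft_force': array([-0.36079433,  0.15584304,  0.10009259]), 'torque': array([0.05697264, 0.04433172, 0.04182435]), 'gripper_force': 0.0, 'opening': 0.9998495709318107} 0.0187
```

View pics/side1.png

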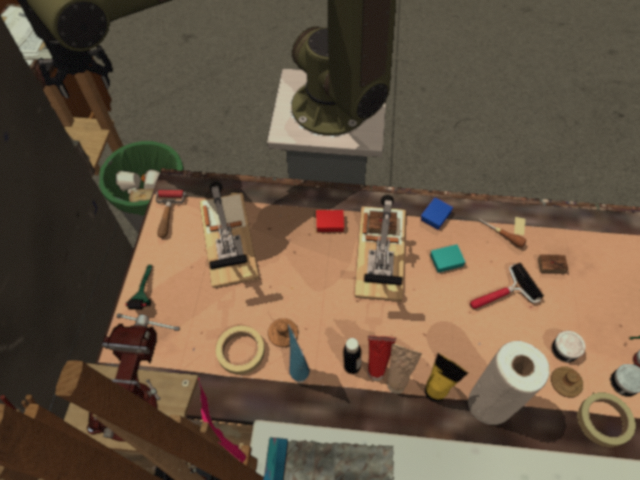

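View pics/top1.png

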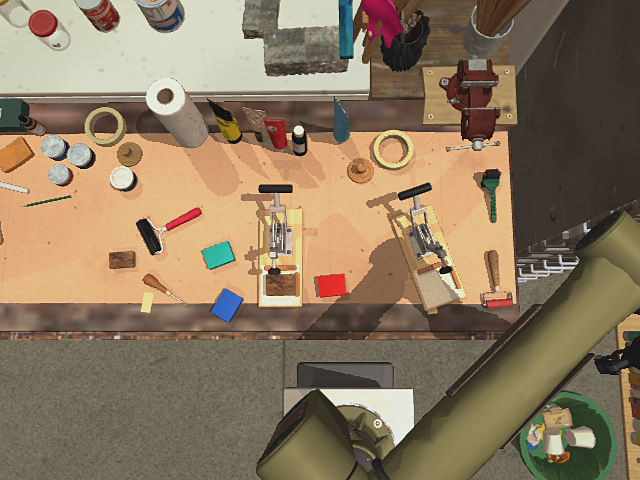

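The top view shows board A with the brown block at (281,285) and its crossbar at (276,188). Board B, with an empty bed, has its bar at (414,191). In the side view, bar A is at (384,280) and bar B at (228,262).

```bash
cat > h.py <<'E'
import numpy as np,cv2
def ray(s,u,v):
    d=s["R"].T@np.linalg.inv(s["K"])@np.array([u,v,1.]);return -s["R"].T@s["t"],d
def plane(s,u,v,z):
    c,d=ray(s,u,v);return c+d*(z-c[2])/d[2]
def tri(a,pa,b,pb):
    c1,d1=ray(a,*pa);c2,d2=ray(b,*pb)
    k=np.linalg.lstsq(np.c_[d1,-d2],c2-c1,rcond=None)[0]
    p,q=c1+k[0]*d1,c2+k[1]*d2;return (p+q)/2,np.linalg.norm(p-q)
def bar(s,roi):
    x0,y0,x1,y1=roi;m=(s["img"][y0:y1,x0:x1].max(2)<60).astype(np.uint8)
    m=cv2.morphologyEx(m,cv2.MORPH_OPEN,np.ones((4,4),np.uint8))
    cs,_=cv2.findContours(m,0,2);c=max(cs,key=cv2.contourArea)
    r=cv2.minAreaRect(c);return np.array(r[0])+[x0,y0],r[1],r[2]
E
python3 - <<'E'
import pickle;from h import *
d=pickle.load(open("d.pkl","rb"));S,T=d["side"],d["top"]
for n,rs,rt in(("A",(355,268,415,292),(250,178,302,199)),("B",(200,250,255,276),(390,175,440,205))):
    a,b=bar(S,rs),bar(T,rt);print(n,a,b,tri(S,a[0],T,b[0]))
    print(' zmap',[float(s["z_map"][int(p[0][1]),int(p[0][0])]) for s,p in((S,a),(T,b))])
# block: brown; board: pale
for n,s,roi in(("T",T,(255,268,305,308)),("S",S,(355,200,412,245))):
    x0,y0,x1,y1=roi;h=cv2.cvtColor(s["img"][y0:y1,x0:x1],cv2.COLOR_RGB2HSV)
    m=((h[...,2]<150)&(h[...,2]>50)&(h[...,1]>90)).astype(np.uint8);m=cv2.morphologyEx(m,2,np.ones((3,3)))
    c=max(cv2.findContours(m,0,2)[0],key=cv2.contourArea);r=cv2.minAreaRect(c);print("block",n,np.array(r[0])+[x0,y0],r,plane(s,*(np.array(r[0])+[x0,y0]),.039))
for u,v in((258,306),(302,306),(302,208)):print(plane(T,u,v,.015))
st={}
im=np.hstack([cv2.resize(T["img"][170:315,230:330],None,fx=4,fy=4),cv2.resize(S["img"][180:305,340:430],None,fx=4,fy=4)[:580] if 0 else cv2.copyMakeBorder(cv2.resize(S["img"][180:305,340:430],None,fx=4,fy=4),0,80,0,0,0)])
cv2.imwrite("pics/crop1.png",im[:,:,::-1]);print(im.shape)
E
```

```text
A (array([383.98123741, 279.71575928]), (36.29780578613281, 7.493461608886719), 4.969740867614746) (array([276. , 189.5]), (7.0, 32.0), 90.0) (array([0.61898626, 0.17164799, 0.13323522]), np.float64(0.004283626998464728))
 zmap [1.1343976259231567, 1.292663335800171]
B (array([229.25000191, 262.25      ]), (8.43299388885498, 36.08536911010742), 78.69007110595703) (array([403.5, 196.5]), (7.0, 7.0), 90.0) (array([ 0.60515287, -0.14357837,  0.12506226]), np.float64(0.024434440791379873))
 zmap [1.1634109020233154, 1.2817498445510864]
block T [279.5 284.5] ((24.5, 16.5), (21.0, 27.0), 90.0) [0.40214234 0.16819354 0.039     ]
block S [373.5 222. ] ((18.5, 22.0), (20.0, 17.0), 90.0) [0.41333544 0.14741649 0.039     ]
[0.35034831 0.22389156 0.015     ]
[0.35029012 0.11372987 0.015     ]
[0.60041066 0.11550629 0.015     ]
(580, 760, 3)
```

View pics/crop1.png

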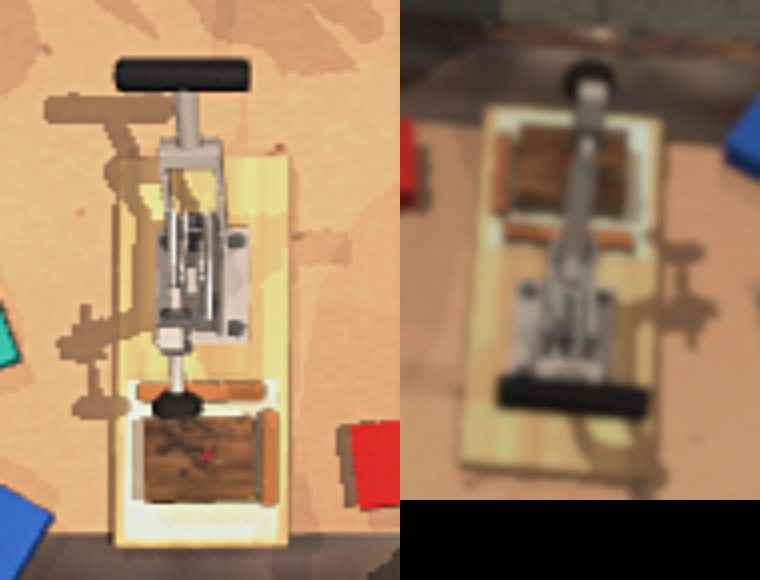

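Board A is square to the world, with its centre at about (0.475, 0.169), its bar at (0.619, 0.170) and its bed at about x = 0.405. This agrees with the sizes given. I'll cage the bar between half-closed fingers, off the stem at y ≈ 0.195. First I raise the tool and turn it to yaw -90°.

Request:
send_rows:
  deltas:
    - [[0, 0, -0.016, 0, 0, -0.0544, 0.5], [0, 0, -0.016, 0, 0, -0.0544, 0.5], [0, 0, -0.016, 0, 0, -0.0544, 0.5], [0, 0, -0.016, 0, 0, -0.0544, 0.5], [0, 0, -0.016, 0, 0, -0.0544, 0.5], [0, 0, -0.016, 0, 0, -0.0544, 0.5], [0, 0, -0.016, 0, 0, -0.0544, 0.5], [0, 0, -0.016, 0, 0, -0.0544, 0.5], [0, 0, -0.016, 0, 0, -0.0544, 0.5], [0, 0, -0.016, 0, 0, -0.0544, 0.5]]

```text
t: 0.93
tool_pos: [0.2506, -0.545, 0.3111]
ee_rot: [3.141, 0.001, -1.566]
ft_force: [-0.1, 0.3, -0.4]
opening: 0.505
gripper_force: 0.0
```

Request:
send_rows:
  deltas:
    - [[-0.0617, -0.0308, 0, 0, 0, 0, 0.5], [-0.0617, -0.0308, 0, 0, 0, 0, 0.5], [-0.0617, -0.0308, 0, 0, 0, 0, 0.5], [-0.0617, -0.0308, 0, 0, 0, 0, 0.5], [-0.0617, -0.0308, 0, 0, 0, 0, 0.5], [-0.0617, -0.0308, 0, 0, 0, 0, 0.5], [-0.0617, -0.0308, 0, 0, 0, 0, 0.5], [-0.0617, -0.0308, 0, 0, 0, 0, 0.5], [-0.0617, -0.0308, 0, 0, 0, 0, 0.5], [-0.0617, -0.0308, 0, 0, 0, 0, 0.5]]

```text
t: 1.77
tool_pos: [0.4051, -0.2351, 0.3111]
ee_rot: [3.141, 0.0, -1.571]
ft_force: [0.5, -1.0, 0.0]
opening: 0.502
gripper_force: 0.0
```

Request:
send_rows:
  deltas:
    - [[-0.0617, -0.0308, 0, 0, 0, 0, 0.5], [-0.0617, -0.0308, 0, 0, 0, 0, 0.5], [-0.0617, -0.0308, 0, 0, 0, 0, 0.5], [-0.0617, -0.0308, 0, 0, 0, 0, 0.5], [-0.0617, -0.0308, 0, 0, 0, 0, 0.5], [-0.0617, -0.0308, 0, 0, 0, 0, 0.5], [-0.0617, -0.0308, 0, 0, 0, 0, 0.5], [-0.0617, -0.0308, 0, 0, 0, 0, 0.5], [-0.0617, -0.0308, 0, 0, 0, 0, 0.5], [-0.0617, -0.0308, 0, 0, 0, 0, 0.5]]

```text
t: 2.6
tool_pos: [0.5593, 0.0734, 0.3109]
ee_rot: [3.141, 0.0, -1.571]
ft_force: [0.1, -1.2, -0.3]
opening: 0.503
gripper_force: 0.0
```

Request:
send_rows:
  deltas:
    - [[-0.0617, -0.0308, 0, 0, 0, 0, 0.5], [-0.0617, -0.0308, 0, 0, 0, 0, 0.5], [-0.0617, -0.0308, 0, 0, 0, 0, 0.5], [-0.0617, -0.0308, 0, 0, 0, 0, 0.5], [0, 0, 0.02, 0, 0, 0, 0.5], [0, 0, 0.02, 0, 0, 0, 0.5], [0, 0, 0.02, 0, 0, 0, 0.5], [0, 0, 0.02, 0, 0, 0, 0.5], [0, 0, 0.02, 0, 0, 0, 0.5], [0, 0, 0, 0, 0, 0, 0.5]]

```text
t: 3.43
tool_pos: [0.6197, 0.194, 0.259]
ee_rot: [3.139, -0.001, -1.572]
ft_force: [-0.2, 0.8, -1.1]
opening: 0.496
gripper_force: 0.0
```

```bash
python3 - <<'E'
from rig import arm
import cv2
s=arm.snapshot("wrist");cv2.imwrite("pics/w1.png",s["img"][:,:,::-1]);st=arm.state();print(st["tool_pos"],st["ee_rot"],st["opening"],st["t"])
E
```

```text
[0.62002217 0.19407867 0.26033968] [ 3.14013549e+00 -5.37220259e-04 -1.57219578e+00] 0.5023213971612083 3.4833
```

View pics/w1.png

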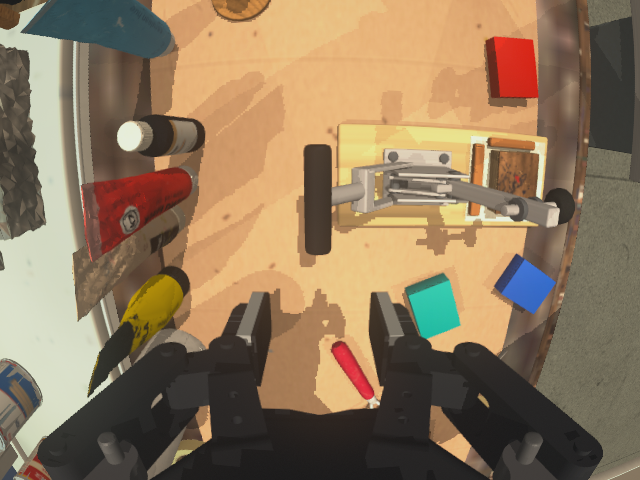

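The wrist view shows bar A at (318,199), in line with the fingers' midline (about 317). I'll check its height from the wrist and top views.

```bash
python3 - <<'E'
from rig import arm
import cv2,pickle;from h import *
s=arm.snapshot("wrist");T=pickle.load(open("d.pkl","rb"))["top"]
c,_,_=bar(s,(295,135,340,265));K=s["K"];print(c)
x,y=(c[0]-K[0,2])/K[0,0],(c[1]-K[1,2])/K[1,1];r=np.hypot(x,y)
d=s["R"].T@np.array([np.sin(r)*x/r,np.sin(r)*y/r,np.cos(r)]);o=-s["R"].T@s["t"]
b=bar(T,(250,178,302,199))[0]-[0,.5];c2,d2=ray(T,*b)
k=np.linalg.lstsq(np.c_[d,-d2],c2-o,rcond=None)[0];p,q=o+k[0]*d,c2+k[1]*d2
print(o,(p+q)/2,np.linalg.norm(p-q),o+d*(.139-o[2])/d[2])
E
```

```text
Traceback (most recent call last):
  File "h.py", line 13, in bar
    cs,_=cv2.findContours(m,0,2);c=max(cs,key=cv2.contourArea)
                                   ~~~^^^^^^^^^^^^^^^^^^^^^^^^
ValueError: max() iterable argument is empty
```

```bash
python3 - <<'E'
from rig import arm
import cv2,pickle;from h import *
s=arm.snapshot("wrist");T=pickle.load(open("d.pkl","rb"))["top"]
s["img"]=np.where(s["img"]<90,0,s["img"]).astype(np.uint8)
c,wh,_=bar(s,(295,135,340,265));K=s["K"];print(c,wh)
x,y=(c[0]-K[0,2])/K[0,0],(c[1]-K[1,2])/K[1,1];r=np.hypot(x,y)
d=s["R"].T@np.array([np.sin(r)*x/r,np.sin(r)*y/r,np.cos(r)]);o=-s["R"].T@s["t"]
b=bar(T,(250,178,302,199))[0]-[0,.5];c2,d2=ray(T,*b)
k=np.linalg.lstsq(np.c_[d,-d2],c2-o,rcond=None)[0];p,q=o+k[0]*d,c2+k[1]*d2
print(o,(p+q)/2,np.linalg.norm(p-q),o+d*(.139-o[2])/d[2])
E
```

```text
[320. 199.] (108.0, 26.0)
[0.62082382 0.11604573 0.40402776] [0.62047385 0.17033828 0.13383193] 0.0018798544647820206 [0.62077613 0.17019113 0.139     ]
```

The height comes out at 0.134 m (given: 0.139), and the bar is at (0.620, 0.170). I go down round it and narrow the cage.

Request:
send_rows:
  deltas:
    - [[0, 0, 0.05, 0, 0, 0, 0.5], [0, 0, 0.05, 0, 0, 0, 0.5], [0, 0, 0.05, 0, 0, 0, 0.5], [0, 0, 0.05, 0, 0, 0, 0.5], [0, 0, 0.04, 0, 0, 0, 0.5], [0, 0, 0.04, 0, 0, 0, 0.5], [0, 0, 0, 0, 0, 0, 0.38], [0, 0, 0, 0, 0, 0, 0.38], [0, 0, 0, 0, 0, 0, 0.38]]
  grip_force: 20

```text
t: 4.33
tool_pos: [0.6216, 0.1951, 0.1237]
ee_rot: [-3.139, 0.001, -1.571]
ft_force: [0.8, -0.2, 0.1]
opening: 0.379
gripper_force: 0.0
```

Request:
send_rows:
  deltas:
    - [[0, 0.0145, -0.0109, 0, 0, 0, 0.38], [0, 0.0145, -0.0109, 0, 0, 0, 0.38], [0, 0.016, -0.0087, 0, 0, 0, 0.38], [0, 0.016, -0.0087, 0, 0, 0, 0.38], [0, 0.017, -0.0063, 0, 0, 0, 0.38], [0, 0.017, -0.0063, 0, 0, 0, 0.38], [0, 0.0177, -0.0038, 0, 0, 0, 0.38], [0, 0.0177, -0.0038, 0, 0, 0, 0.38], [0, 0.018, -0.0012, 0, 0, 0, 0.38], [0, 0.018, -0.0012, 0, 0, 0, 0.38]]

```text
t: 5.17
tool_pos: [0.5363, 0.195, 0.1519]
ee_rot: [3.141, -0.0, -1.571]
ft_force: [0.3, 0.5, -0.7]
opening: 0.38
gripper_force: 0.2
```

Request:
send_rows:
  deltas:
    - [[0, 0.018, 0.0014, 0, 0, 0, 0.38], [0, 0.018, 0.0014, 0, 0, 0, 0.38], [0, 0.0177, 0.004, 0, 0, 0, 0.38], [0, 0.0177, 0.004, 0, 0, 0, 0.38], [0, 0.017, 0.0065, 0, 0, 0, 0.38], [0, 0.017, 0.0065, 0, 0, 0, 0.38], [0, 0.0158, 0.0089, 0, 0, 0, 0.38], [0, 0.0158, 0.0089, 0, 0, 0, 0.38]]

```text
t: 5.83
tool_pos: [0.4684, 0.1951, 0.1313]
ee_rot: [-3.141, 0.0, -1.571]
ft_force: [1.1, -0.6, 0.5]
opening: 0.381
gripper_force: 0.7
```

Request:
send_rows:
  deltas:
    - [[0, 0.0143, 0.0111, 0, 0, 0, 0.38], [0, 0.0143, 0.0111, 0, 0, 0, 0.38], [0, 0, 0, 0, 0, 0, 0.38]]

```text
t: 6.08
tool_pos: [0.4527, 0.1948, 0.1184]
ee_rot: [3.139, -0.001, -1.571]
ft_force: [0.3, 0.5, -1.1]
opening: 0.377
gripper_force: 0.0
```

Request:
send_rows:
  deltas:
    - [[0, 0.006, 0.001, 0, 0, 0, 0.38], [0, 0.006, 0.001, 0, 0, 0, 0.38], [0, 0.005, 0, 0, 0, 0, 0.38], [0, 0, 0, 0, 0, 0, 0.38]]

```text
t: 6.42
tool_pos: [0.4488, 0.1951, 0.1193]
ee_rot: [-3.135, 0.001, -1.572]
ft_force: [18.0, -0.6, -8.6]
opening: 0.382
gripper_force: 9.1
```

```bash
python3 - <<'E'
from rig import arm
import cv2
s=arm.snapshot("wrist");cv2.imwrite("pics/w2.png",s["img"][:,:,::-1]);st=arm.state();print(st["tool_pos"],st["ft_force"],st["gripper_force"])
E
```

```text
[0.44877627 0.19516488 0.11931536] [18.65251279 -0.84126355 -9.46297208] 9.065279960632324
```

View pics/w2.png

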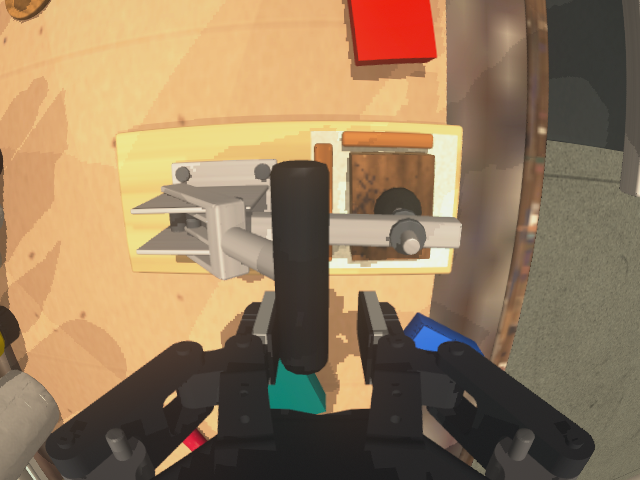

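The wrist view shows the handle over, with the bar at (300,265) against the +x finger and the pad on the block at (400,210). The 18 N push means the handle is at its stop, with the bar at about x = 0.455. I centre the fingers, open them a little and lift away.

Request:
send_rows:
  deltas:
    - [[0, -0.012, 0, 0, 0, 0, 0.5], [0, -0.012, 0, 0, 0, 0, 0.5], [0, 0, 0, 0, 0, 0, 0.5], [0, 0, -0.04, 0, 0, 0, 0.5], [0, 0, -0.05, 0, 0, 0, 0.5], [0, 0, -0.05, 0, 0, 0, 0.5], [0, 0, 0, 0, 0, 0, 0.5]]

```text
t: 7.05
tool_pos: [0.46, 0.1958, 0.1952]
ee_rot: [-3.135, 0.004, -1.572]
ft_force: [0.5, 0.0, 0.4]
opening: 0.502
gripper_force: 0.0
```

```bash
python3 - <<'E'
from rig import arm
import cv2;from h import *
s=arm.snapshot("wrist");cv2.imwrite("pics/w3.png",s["img"][:,:,::-1]);st=arm.state();print(st["tool_pos"],st["ft_force"])
E
```

```text
[0.45919952 0.19582618 0.19258344] [-0.138554    0.03841338 -0.37583868]
```

View pics/w3.png

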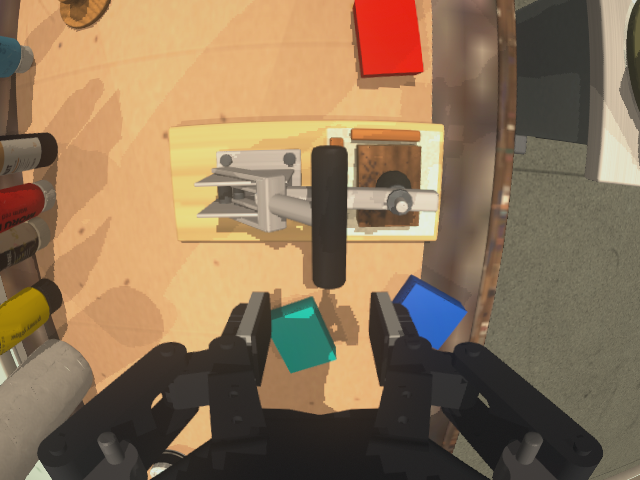

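Bar at (330,217), i.e. x ≈ 0.454: locked by itself, with the fingers clear above it. I wait about 3.3 s.

Request:
send_rows:
  deltas:
    - [[0, 0, 0, 0, 0, 0, 0.5], [0, 0, 0, 0, 0, 0, 0.5], [0, 0, 0, 0, 0, 0, 0.5], [0, 0, 0, 0, 0, 0, 0.5], [0, 0, 0, 0, 0, 0, 0.5], [0, 0, 0, 0, 0, 0, 0.5], [0, 0, 0, 0, 0, 0, 0.5], [0, 0, 0, 0, 0, 0, 0.5], [0, 0, 0, 0, 0, 0, 0.5], [0, 0, 0, 0, 0, 0, 0.5]]

```text
t: 7.93
tool_pos: [0.4581, 0.1951, 0.1893]
ee_rot: [3.142, 0.0, -1.571]
ft_force: [0.7, 0.5, 0.1]
opening: 0.5
gripper_force: 0.0
```

Request:
send_rows:
  deltas:
    - [[0, 0, 0, 0, 0, 0, 0.5], [0, 0, 0, 0, 0, 0, 0.5], [0, 0, 0, 0, 0, 0, 0.5], [0, 0, 0, 0, 0, 0, 0.5], [0, 0, 0, 0, 0, 0, 0.5], [0, 0, 0, 0, 0, 0, 0.5], [0, 0, 0, 0, 0, 0, 0.5], [0, 0, 0, 0, 0, 0, 0.5], [0, 0, 0, 0, 0, 0, 0.5], [0, 0, 0, 0, 0, 0, 0.5]]

```text
t: 8.77
tool_pos: [0.4581, 0.1951, 0.1893]
ee_rot: [3.142, 0.0, -1.571]
ft_force: [0.5, -0.3, 0.3]
opening: 0.498
gripper_force: 0.0
```

Request:
send_rows:
  deltas:
    - [[0, 0, 0, 0, 0, 0, 0.5], [0, 0, 0, 0, 0, 0, 0.5], [0, 0, 0, 0, 0, 0, 0.5], [0, 0, 0, 0, 0, 0, 0.5], [0, 0, 0, 0, 0, 0, 0.5], [0, 0, 0, 0, 0, 0, 0.5], [0, 0, 0, 0, 0, 0, 0.5], [0, 0, 0, 0, 0, 0, 0.5], [0, 0, 0, 0, 0, 0, 0.5], [0, 0, 0, 0, 0, 0, 0.5]]

```text
t: 9.6
tool_pos: [0.4582, 0.1951, 0.1893]
ee_rot: [3.142, 0.0, -1.571]
ft_force: [0.1, -0.2, 0.9]
opening: 0.501
gripper_force: 0.0
```

Request:
send_rows:
  deltas:
    - [[0, 0, 0, 0, 0, 0, 0.5], [0, 0, 0, 0, 0, 0, 0.5], [0, 0, 0, 0, 0, 0, 0.5], [0, 0, 0, 0, 0, 0, 0.5], [0, 0, 0, 0, 0, 0, 0.5], [0, 0, 0, 0, 0, 0, 0.5], [0, 0, 0, 0, 0, 0, 0.5], [0, 0, 0, 0, 0, 0, 0.5], [0, 0, 0, 0, 0, 0, 0.5], [0, 0, 0, 0, 0, 0, 0.5]]

```text
t: 10.43
tool_pos: [0.4581, 0.1951, 0.1893]
ee_rot: [3.142, 0.0, -1.571]
ft_force: [0.8, 0.5, -0.4]
opening: 0.499
gripper_force: 0.0
```

Request:
send_rows:
  deltas:
    - [[0, 0.008, 0.03, 0, 0, 0, 0.5], [0, 0, 0.04, 0, 0, 0, 0.5], [0, 0, 0.04, 0, 0, 0, 0.5], [0, 0, 0.028, 0, 0, 0, 0.5], [0, 0, 0, 0, 0, 0, 0.38], [0, 0, 0, 0, 0, 0, 0.38], [0, 0, 0, 0, 0, 0, 0.38]]

```text
t: 11.02
tool_pos: [0.4547, 0.1953, 0.1217]
ee_rot: [-3.14, 0.001, -1.571]
ft_force: [0.0, -0.3, 0.6]
opening: 0.378
gripper_force: 0.0
```

Request:
send_rows:
  deltas:
    - [[0, -0.0143, -0.0111, 0, 0, 0, 0.38], [0, -0.0143, -0.0111, 0, 0, 0, 0.38], [0, -0.0158, -0.0089, 0, 0, 0, 0.38], [0, -0.0158, -0.0089, 0, 0, 0, 0.38], [0, -0.017, -0.0065, 0, 0, 0, 0.38], [0, -0.017, -0.0065, 0, 0, 0, 0.38], [0, -0.0177, -0.004, 0, 0, 0, 0.38], [0, -0.0177, -0.004, 0, 0, 0, 0.38], [0, -0.018, -0.0014, 0, 0, 0, 0.38], [0, -0.018, -0.0014, 0, 0, 0, 0.38]]

```text
t: 11.85
tool_pos: [0.5378, 0.195, 0.1521]
ee_rot: [3.141, -0.0, -1.571]
ft_force: [-2.0, -0.3, 0.8]
opening: 0.381
gripper_force: 0.9
```

Request:
send_rows:
  deltas:
    - [[0, -0.018, 0.0012, 0, 0, 0, 0.38], [0, -0.018, 0.0012, 0, 0, 0, 0.38], [0, -0.0177, 0.0038, 0, 0, 0, 0.38], [0, -0.0177, 0.0038, 0, 0, 0, 0.38], [0, -0.017, 0.0063, 0, 0, 0, 0.38], [0, -0.017, 0.0063, 0, 0, 0, 0.38], [0, -0.016, 0.0087, 0, 0, 0, 0.38], [0, -0.016, 0.0087, 0, 0, 0, 0.38], [0, -0.0145, 0.0109, 0, 0, 0, 0.38], [0, -0.0145, 0.0109, 0, 0, 0, 0.38]]

```text
t: 12.68
tool_pos: [0.6208, 0.195, 0.1205]
ee_rot: [3.141, -0.0, -1.572]
ft_force: [-2.1, 0.4, 0.1]
opening: 0.381
gripper_force: 0.5
```

Request:
send_rows:
  deltas:
    - [[0, -0.006, 0.001, 0, 0, 0, 0.38], [0, -0.006, 0.001, 0, 0, 0, 0.38], [0, -0.005, 0, 0, 0, 0, 0.38], [0, 0, 0, 0, 0, 0, 0.38]]

```text
t: 13.02
tool_pos: [0.6274, 0.1948, 0.1192]
ee_rot: [3.137, -0.001, -1.571]
ft_force: [-5.2, -0.7, -2.9]
opening: 0.379
gripper_force: 2.5
```

Request:
send_rows:
  deltas:
    - [[0, 0.009, 0, 0, 0, 0, 0.5], [0, 0.008, 0, 0, 0, 0, 0.5], [0, 0, 0, 0, 0, 0, 0.5], [0, 0, -0.04, 0, 0, 0, 0.5], [0, 0, -0.06, 0, 0, 0, 0.5], [0, 0, -0.06, 0, 0, 0, 0.5], [0, 0, -0.06, 0, 0, 0, 0.5], [0, 0, -0.06, 0, 0, 0, 0.5], [0, 0, 0, 0, 0, 0, 0.5], [0, 0, 0, 0, 0, 0, 0.5]]

```text
t: 13.85
tool_pos: [0.621, 0.1953, 0.2639]
ee_rot: [-3.136, 0.003, -1.572]
ft_force: [0.2, 0.1, -1.1]
opening: 0.504
gripper_force: 0.0
```

```bash
python3 - <<'E'
from rig import arm
import cv2,pickle;from h import *
s=arm.snapshot("wrist");cv2.imwrite("pics/w4.png",s["img"][:,:,::-1])
K=s["K"];st=arm.state();print(st["tool_pos"],st["ft_force"])
i=np.where(s["img"]<90,0,s["img"]).astype(np.uint8);c,wh,_=bar(dict(img=i),(295,135,340,265))
x,y=(c-K[:2,2])/K[0,0];r=np.hypot(x,y);d=s["R"].T@np.array([np.sin(r)*x/r,np.sin(r)*y/r,np.cos(r)]);o=-s["R"].T@s["t"]
print("bar",c,wh,o+d*(.139-o[2])/d[2])
S=arm.snapshot("side");a=bar(S,(355,268,415,292));print("side",a)
E
```

```text
[0.62035369 0.19523233 0.26150101] [ 0.58610752  0.11097808 -0.9380076 ]
bar [321.5 196.5] (107.0, 25.0) [0.62095971 0.17027545 0.139     ]
side (array([383.57377243, 279.6885252 ]), (35.490013122558594, 7.423930644989014), 5.19442892074585)
```

View pics/w4.png

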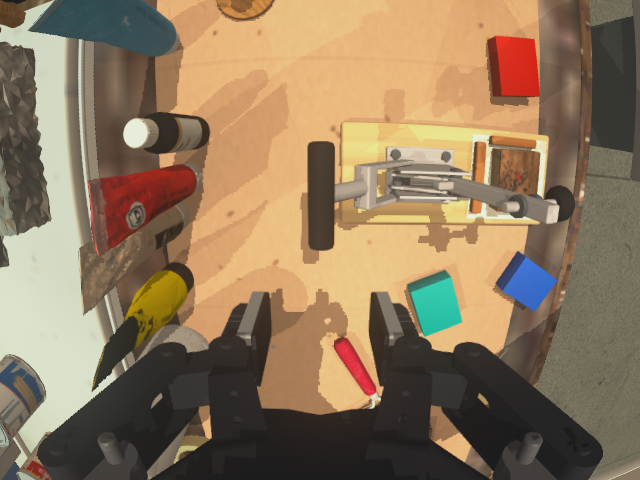

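The bar is back at (321,197), x = 0.621, the same as at the start. The block at (515,173) is still within its fences, and nothing is touched. Handing in.

```bash
python3 -c "
from rig import arm
print(arm.sign_off())"
```

```text
the job is handed in; nothing more can be done
None
```

I locked clamp A on the block, left it holding untouched for about 3.5 s, then swung it fully open again; the block is still between its fences, clamp B was not touched, and I handed the job in at about 14 s (no verdict shown).

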